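# Crush a frozen sample in the hand-struck tissue crusher

## Task

Turn the handle on the tissue crusher to swing its guard off the plunger as far as it goes, pick up the mallet and strike the plunger with it, briskly, until the plunger is fully home. Touch the plunger only with the mallet. Then stand the mallet back upright on its head on the round rubber pad, leaving the guard open and the plunger down, and do not disturb the bottle, the jar or the tip box.

Things in the scene. Friction and masses are not known exactly. Their poses are not given: they have to be found in the camera images.
- crusher: Tissue crusher, fixed. Aluminium plate 190 x 120 x 15 mm (its x, y, z); origin at the centre of the plate's underside; its -x end is the front, roughly to the robot. On it: a steel mortar, radius 40 mm, up to z = 65 mm, with a collar of radius 26 mm up to z = 75 mm, axis at x = -40, y = 0 mm; and a post of radius 12 mm at x = 45, y = 0 mm that carries the guard.
- plunger_top (a point): Centre of the flat top of the plunger, a steel mushroom head (radius 22 mm, 12 mm thick) that stands out of the mortar's collar at x = -40, y = 0 mm of the crusher. Raised, its top is 111 mm above the bench (24 mm gap between head and collar); home, the head sits on the collar and the top is 87 mm above the bench.
- plunger (a joint): How far the plunger has been driven down, m: 0 raised, 0.024 fully home (end stop); starts between 0 and 0.005. A spring and friction resist with about 6 to 9 N plus 12 N per m/s; the friction is stronger than the spring, so the plunger stays as deep as it has been driven.
- guard (a joint): Angle of the guard and its handle, rad: 0 = over the plunger, 1.4 = fully open (end stop). Opens counter-clockwise seen from above, about the post's vertical axis: the arm points to the crusher's -x at 0 and almost to its -y at 1.4. Stiff: about 0.15 N m turns it, and it stays where it is left between the end stops. It starts between 0 and 0.12.
- guard_grip (a point): Point to grip on the guard's handle, on the turning axis, 162 mm above the bench. The handle is a black bar 74 mm long, 14 mm wide, 36 mm tall (140 to 176 mm above the bench) that turns with the guard, parallel to its arm; the hub below it ends at 140 mm, the arm at 135 mm. The point's x axis lies along the bar, the arm on the -x side.
- guard_cap (a point): Centre of the guard cap, a steel disc of radius 28 mm, 8 mm thick, 130 mm above the bench, at the end of the guard's arm (20 mm wide, 10 mm thick, 125 to 135 mm above the bench), 85 mm from the post's axis. At guard angle 0 it closes off the plunger from above.
- mallet: Mallet, about 0.4 kg: upright cylindrical head 80 mm tall, radius 28 mm, white nylon faces at both ends, and a level wooden handle, 20 mm wide and 24 mm tall, reaching 143 mm from the head's axis along the body's -x, its centre line 45 mm above the lower face. Origin at the centre of the lower face, z up. It stands on that face on the pad, top end up.
- mallet_grip (a point): Point on the handle's centre line, 62 mm from the head's axis, 45 mm above the lower face; a good place to grip across the handle. Axes as the mallet's.
- mallet_face (a point): Centre of the mallet's lower, striking face (same as the body's origin).
- pad: Round black rubber pad, radius 60 mm, 6 mm thick, fixed to the bench. Origin at the centre of its underside.
- centrifuge: Bystander: small round bench centrifuge, fixed, radius 85 mm, 125 mm tall. Origin at the centre of its underside.
- bottle: Bystander: loose glass bottle, radius 33 mm, 190 mm tall, beside the crusher. Origin at the centre of its underside.
- jar: Bystander: loose amber jar, radius 29 mm, 95 mm tall, near the pad. Origin at the centre of its underside.
- tipbox: Bystander: loose pipette-tip box, 110 x 75 x 63 mm (x, y, z), near the pad. Origin at the centre of its underside.
Things that resemble listed ones, but are neither listed nor needed, are in the scene too. Leave any orange or pink look-alike of the crusher alone.

How it is judged:
On the way, in this order (a step that is already met when the one before it is completed fails the run):
1. the guard is turned fully open while the plunger is still up (value of joint guard above 1.25 rad and value of joint plunger below 0.012 m), for 0.2 s.
2. a brisk blow of the mallet drives the plunger (faster than 0.04 m/s) (velocity of joint plunger above 0.04 m/s and contact force between mallet and plunger above 0.5 N).
3. the plunger is home and the mallet is off it (value of joint plunger above 0.0205 m and distance between mallet_face and plunger_top above 0.03 m), for 0.2 s.
At the end, for the whole second after the job is handed in: The plunger is down to within 3.5 mm of home (joint above 0.0205 m), the guard is open (joint above 1.25 of 1.4 rad), and the mallet stands at rest on its lower face on the pad, upright to 0.12 rad, its head's axis within 45 mm of the pad's centre (value of joint plunger above 0.0205 m and value of joint guard above 1.25 rad and angle between mallet's own z axis and vertical below 0.12 rad and horizontal distance between mallet and pad below 0.045 m and z of mallet in the frame of pad between 0.003 and 0.01 m and linear speed of mallet below 0.02 m/s); the robot touches nothing.
It fails at once if the plunger is touched by the gripper or the arm (contact force between any of the arm, the fingers and plunger above 1 N).
It fails at once if the bottle is shifted more than 30 mm or tipped (distance of bottle from where it was at the start of the episode above 0.03 m or angle between bottle's own z axis and vertical above 0.35 rad).
It fails at once if the jar is shifted more than 30 mm or tipped (distance of jar from where it was at the start of the episode above 0.03 m or angle between jar's own z axis and vertical above 0.35 rad).
It fails at once if the tipbox is shifted more than 30 mm or tipped (distance of tipbox from where it was at the start of the episode above 0.03 m or angle between tipbox's own z axis and vertical above 0.35 rad).
It also fails if it takes over 64 s, if anything falls off the work surface, if the arm or the gripper's body presses on something with over 40 N, if the wrist force passes 120 N, or if a joint passes its speed limit or range.

## Robot

A 6-joint arm with a two-finger parallel gripper is mounted at the origin on the work surface. World frame = base frame: x ahead of the robot, y to its left, z up, the work surface at z = 0. Lengths are in m, angles in rad, forces in N, time in s.
With the tool pointing down it reaches from about 0.35 to 0.975 m from the base axis. Payload 4.9 kg.
Tool frame: the origin (TCP) lies at the very end of the fingers, on their centre line; the grasp point (between the pads) lies 19 mm behind it; z points along the fingers, y is the line along which they close (so a half turn about z gives the same grasp; the last joint's range is limited). The gripper opens to 85 mm and grips with 20 to 120 N. Pads are 22 mm wide; open, the fingers measure 114 mm over their backs; the gripper's body (76 mm by 85 mm) begins 54 mm behind the grasp point. The pads swing forward as they close: fully open they stand 13 mm farther back than shut.
Start: joints at [1.026, 0.053, 1.613, -0, 1.476, -0.119], TCP at [0.258, 0.569, 0.231] pointing down, gripper open.
Joint ranges: [-3.01, 3.01], [-1.01, 2.22], [0.06, 2.58], [-1.02, 4.17], [0.09, 2.62], [-3.14, 3.14]. Speed limits (rad/s): [2.57, 2.57, 3.14, 3.14, 3.14, 3.14].

## Interface

Orientations are given as a unit quaternion [w, x, y, z].
In Python, from plant import manip gives the robot as it stands.
- The arm moves only by the shell command python3 -m pendant 'ROWS'. ROWS is JSON, a list of rows, each a list of 3 entries, a list of its own where there are three numbers: the opening, from 0 (shut) to 1 (fully open), then the shift along the tool's x, y, z in units of 12 cm (1.0 is 12 cm), then the turn about the tool's z in units of pi rad (1.0 is pi rad). In form: [[gripper, [dx, dy, dz], roll], ...]. A call has 1 to 10 rows; each row is the pose to reach, as a shift and turn from the pose commanded when the call began, along the tool's axes at that moment, turning the shorter way round; what a row does not reach only later rows make up. A row lasts 1/10 s, in which the tool goes at most 50 mm and 8.59 degrees, less where a joint would pass 70% of its speed; a pose out of reach is approached as far as the arm can. A call with a number of a shift or a turn outside -1 to 1 is refused whole. A call with a gripper value outside its range is refused whole. The fingers move at their own pace and stop on an object; the grip force is fixed at half the most. Time passes only in rows, so rows that repeat a pose let the fingers close. It gives the time, the measured TCP pose, the force, the opening and the grip force at its end, in the units of the state.
- manip.state(): the state, without advancing time (a new reading comes with each control period).
- manip.grab_frame(name): name is "scene" or "side" or "wrist"; returns a dict with "img" (480x640x3 uint8, red, green, blue), "fx", "fy", "cx", "cy" (pixels), "D" ([k1, k2, p1, p2, k3] as OpenCV has them; the pictures are not rectified), "eye" and "rotation" of the camera in the world; the wrist camera has in their place "tool_from_camera" (4x4, takes a point from camera to tool coordinates, whose origin is the TCP and whose axes are the flange's). Camera axes: x right, y down, z forward; pixel columns grow to the right and rows downward; lengths in m; the calibration is good to about 2 mm. A picture is of the moment at which its call begins: read the wrist's pose just before it. There is no depth.
- manip.job_done(): hands the job in; it is judged then, once.
The state is a dict: "time": time; "joint_pos": joint angles; "joint_vel": joint speeds; "joint_efforts": joint torques, N m; "tool_pos": TCP position; "tool_rot": TCP orientation; "contact_force": force on the tool from outside, world axes, zero at the start; "ft_torque": the same for the moment, N m; "gripper_width": opening from 0.0 (shut) to 1.0 (fully open); "grasp_force": force on a finger pad.
Only numpy, scipy, OpenCV 4.12 (cv2) and the standard library are available. Lean on these libraries where they do the work, as an engineer would, in place of code of your own. Each camera call takes 0.05 s, during which the arm holds its last target. There are 200 camera calls.

## Working session

There is one attempt and no reset: what is moved stays moved. The work goes in short steps, Python scripts to look and compute and a shell command to move; the robot and the scene stay as the last step left them, time stands still between calls to the robot, and variables do not carry over. Pictures are saved under pics/ and viewed, at most 10 in all, crops included, and the job is handed in when it is done.

```bash
mkdir -p pics; ls; python3 - <<'E'
from plant import manip
import cv2,numpy as np
for n in ("scene","side"):
    f=manip.grab_frame(n); cv2.imwrite(f"pics/{n}0.png",f["img"][:,:,::-1])
    print(n,{k:np.round(f[k],4).tolist() for k in f if k!="img"})
print(manip.state())
E
```

```text
pics
scene {'fx': 512.3979, 'fy': 512.3979, 'cx': 317.8202, 'cy': 240.2688, 'D': [-0.0136, 0.0, 0.0, 0.0, 0.0], 'eye': [1.3885, -0.6023, 0.9355], 'rotation': [-0.4041, 0.7994, 0.3932, -0.2074]}
side {'fx': 615.9147, 'fy': 615.9147, 'cx': 324.7774, 'cy': 245.0648, 'D': [0.0536, 0.0, 0.0, 0.0, 0.0], 'eye': [0.2574, -1.0644, 1.4394], 'rotation': [-0.3472, 0.9293, -0.1214, 0.0344]}
{'time': 0.1, 'joint_pos': array([ 1.02599085e+00,  5.33086145e-02,  1.61415566e+00, -2.68509084e-05,
        1.47599584e+00, -1.19018456e-01]), 'joint_vel': array([-1.35913217e-03, -9.74451865e-04, -3.08758065e-03, -4.48583057e-04,
       -5.94333346e-04,  1.46102919e-05]), 'joint_efforts': array([ 1.66252144e-04, -3.94901240e+01, -3.71362817e+01, -1.31916095e-04,
        3.95596187e-03,  4.68954241e-06]), 'tool_pos': array([0.25787175, 0.56870373, 0.23017555]), 'tool_rot': array([-2.91622734e-04,  2.11287619e-01,  9.77423486e-01, -8.87123390e-04]), 'contact_force': array([-0.09377575, -0.38139584,  0.54770665]), 'ft_torque': array([-0.00472537, -0.00454968,  0.02256351]), 'grasp_force': 0.0, 'gripper_width': 1.0036548479945921}
```

View pics/scene0.png

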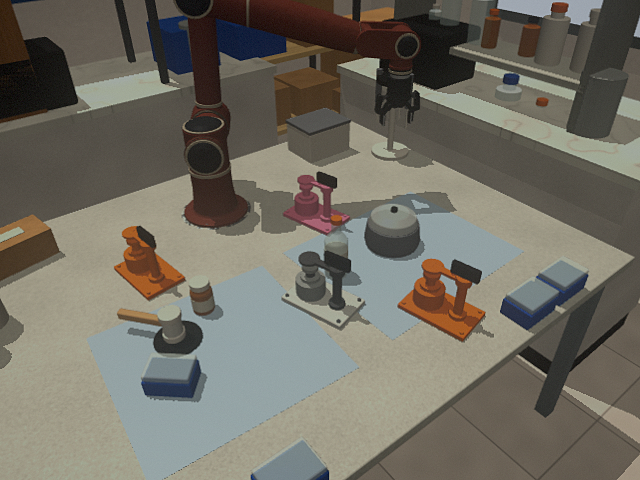

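View pics/side0.png

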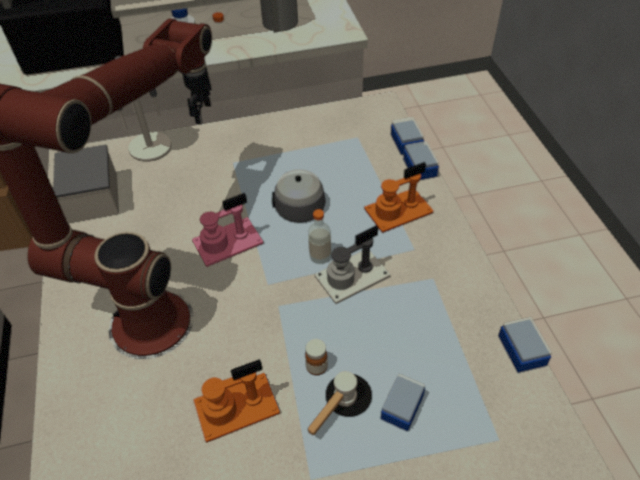

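The aluminium (grey) crusher is at scene (325,290) / side (352,270). Its look-alikes are orange at scene (148,265) and (443,300), and pink at (318,205). I choose the grey one, since orange and pink are excluded. The mallet head is at scene (172,315) / side (346,385) on the black pad. The bottle is at scene (336,250), the jar at (202,295) and the tip box at (171,376).

```bash
cat > h.py <<'E'
import numpy as np,cv2
from scipy.spatial.transform import Rotation as R
from plant import manip
def cam(f,st=None):
    K=np.array([[f["fx"],0,f["cx"]],[0,f["fy"],f["cy"]],[0,0,1]]);D=np.array(f["D"],float)
    if "eye" in f:
        q=np.array(f["rotation"]);M=R.from_quat(q,scalar_first=True).as_matrix();e=np.array(f["eye"])
    else:
        T=np.array(f["tool_from_camera"]);B=R.from_quat(st["tool_rot"],scalar_first=True).as_matrix()
        M=B@T[:3,:3];e=B@T[:3,3]+st["tool_pos"]
    return K,D,M,e
def ray(c,p):
    K,D,M,e=c;u=cv2.undistortPoints(np.array([[p]],float),K,D)[0,0]
    return e,M@np.array([u[0],u[1],1.])
def plane(c,p,z):
    e,d=ray(c,p);return e+d*(z-e[2])/d[2]
def tri(c1,p1,c2,p2):
    a,u=ray(c1,p1);b,v=ray(c2,p2);s=np.linalg.lstsq(np.c_[u,-v],b-a,rcond=None)[0]
    P,Q=a+s[0]*u,b+s[1]*v;return (P+Q)/2,np.linalg.norm(P-Q)
def proj(c,X):
    K,D,M,e=c;return cv2.projectPoints((M.T@(np.atleast_2d(X)-e).T).T.copy(),np.zeros(3),np.zeros(3),K,D)[0][:,0]
E
python3 - <<'E'
from h import *
fs={n:manip.grab_frame(n) for n in("scene","side")};c={n:cam(fs[n]) for n in fs}
print(proj(c["scene"],[0,0,0]),proj(c["side"],[0,0,0]),proj(c["scene"],[.258,.569,.231]))
out=[]
for n,rs in(("scene",[(265,225),(105,285)]),("side",[(300,205),(295,330)])):
    for x,y in rs: out.append(cv2.resize(fs[n]["img"][y:y+100,x:x+130],(400,300),interpolation=cv2.INTER_CUBIC))
cv2.imwrite("pics/crops.png",np.vstack([np.hstack(out[:2]),np.hstack(out[2:])])[:,:,::-1])
for n in fs:
    hsv=cv2.cvtColor(fs[n]["img"],cv2.COLOR_RGB2HSV)
    m=(hsv[:,:,2]<50).astype(np.uint8)
    k,l,s,ce=cv2.connectedComponentsWithStats(m)
    for i in range(1,k):
        if 60<s[i,4]<3000: print(n,s[i],ce[i].round(1),plane(c[n],ce[i],.006).round(3),plane(c[n],ce[i],.16).round(3))
E
```

```text
[[215.84017178 210.17771448]] [[150.96730225 322.55230019]] [[395.18646138 127.49377005]]
scene [115   0  21  62 473] [124.9  30.4] [-2.595  0.635  0.006] [-1.935  0.43   0.16 ]
scene [145   0  24  84 786] [157.  40.] [-2.185  0.71   0.006] [-1.593  0.493  0.16 ]
scene [175   0  36  17 446] [193.3   6.4] [-3.008  1.384  0.006] [-2.28   1.055  0.16 ]
scene [353   0   8  22 149] [356.1   9.8] [-1.993  2.341  0.006] [-1.433  1.853  0.16 ]
scene [625   0  15  49 290] [634.1  24.5] [-0.338  3.568  0.006] [-0.052  2.877  0.16 ]
scene [499   9  44  15 224] [520.   16.8] [-0.999  3.137  0.006] [-0.603  2.518  0.16 ]
scene [368  23  30   6 128] [381.6  25.4] [-1.481  2.145  0.006] [-1.005  1.69   0.16 ]
scene [568  24  12  12  74] [573.2  29.1] [-0.542  3.108  0.006] [-0.222  2.493  0.16 ]
scene [397  36  21  21 335] [406.9  45.9] [-0.982  1.903  0.006] [-0.59   1.488  0.16 ]
scene [309  55   7  14  76] [312.5  61.1] [-1.113  1.241  0.006] [-0.699  0.936  0.16 ]
scene [200 105  30  68 491] [222.5 134.4] [-0.521  0.311  0.006] [-0.205  0.16   0.16 ]
scene [185 115  36  17 433] [202.5 123.7] [-
[... 1382 characters left out ...]
69 231  20  12  94] [ 77.  235.4] [-0.199  0.388  0.006] [-0.15   0.232  0.16 ]
side [  99  234   45   34 1165] [121.  250.7] [-0.069  0.287  0.006] [-0.034  0.142  0.16 ]
side [  33  256  119   49 1284] [107.4 284.6] [-0.112  0.164  0.006] [-0.073  0.032  0.16 ]
side [ 114  256   65   84 2295] [153.6 306.4] [0.012 0.049 0.006] [ 0.038 -0.07   0.16 ]
side [  0 316  11 118 688] [  3.6 361.5] [-0.381 -0.025  0.006] [-0.312 -0.136  0.16 ]
side [232 360  30  19 295] [246.2 369.4] [ 0.232 -0.22   0.006] [ 0.235 -0.31   0.16 ]
side [334 376  37  40 622] [356.9 400.3] [ 0.487 -0.379  0.006] [ 0.463 -0.453  0.16 ]
side [326 381   9  20  93] [329.8 390.4] [ 0.428 -0.335  0.006] [ 0.41  -0.413  0.16 ]
```

View pics/crops.png

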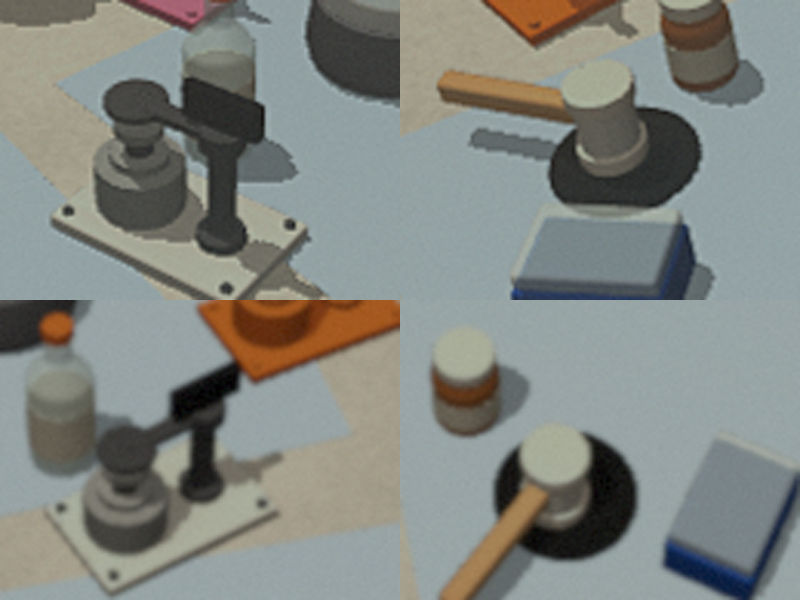

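The crop confirms the grey crusher. Its cap is near scene (309.5,257.5), the handle bar near scene (337,261) / side (367,235), and the plunger sits under the cap. The mallet's top face is at scene (169,312) / side (346,382), with the handle pointing roughly toward the robot.

```bash
python3 - <<'E'
from h import *
fs={n:manip.grab_frame(n) for n in("scene","side")};c={n:cam(fs[n]) for n in fs};S,T=c["scene"],c["side"]
for nm,a,b,z in (("cap",(309.5,257.5),(340.6,253.1),.134),("bar",(337.2,260.8),(367,234.9),.158),("mtop",(169,312),(345.7,382),.086),("padtop",(179,341),(352,395),.006)):
    P,r=tri(S,a,T,b);print(nm,P.round(3),round(r,4),plane(S,a,z).round(3),plane(T,b,z).round(3))
for p in((281.9,295.9),(364.8,300.4)):print("scene plate",plane(S,p,.015).round(3))
for p in((314.6,273.9),(336.4,299.3),(390,273.9)):print("side plate",plane(T,p,.015).round(3))
# wooden handle: orange-brown mask near mallet
for n,(x,y,w,h) in(("scene",(105,300,58,35)),("side",(300,380,50,60))):
    hsv=cv2.cvtColor(fs[n]["img"],cv2.COLOR_RGB2HSV)[y:y+h,x:x+w]
    m=cv2.inRange(hsv,(8,90,110),(22,255,255)); pts=cv2.findNonZero(m)
    r=cv2.minAreaRect(pts);b=cv2.boxPoints(r)+[x,y]
    b=b[np.argsort(b[:,0])];print(n,cv2.countNonZero(m),b.round(1).tolist())
    for e in((b[0]+b[1])/2,(b[2]+b[3])/2):print(plane(c[n],e,.057).round(3))
# others
for n,nm,p,z in(("scene","jartop",(201,283),.095),("side","jartop",(316,344),.095),("scene","tipbox",(171,362),.063),("side","tipbox",(405,400),.063),("side","bottlecap",(318.5,212),.185)):
    print(n,nm,plane(c[n],p,z).round(3))
E
```

```text
cap [ 0.548 -0.005  0.134] 0.0004 [ 0.548 -0.005  0.134] [ 0.548 -0.006  0.134]
bar [0.63  0.018 0.161] 0.0026 [0.626 0.023 0.158] [0.631 0.019 0.158]
mtop [ 0.462 -0.361  0.085] 0.0055 [ 0.461 -0.358  0.086] [ 0.462 -0.364  0.086]
padtop [ 0.48  -0.358  0.001] 0.0025 [ 0.484 -0.358  0.006] [ 0.479 -0.362  0.006]
scene plate [ 0.512 -0.073  0.015]
scene plate [0.661 0.089 0.015]
side plate [0.48  0.034 0.015]
side plate [ 0.517 -0.071  0.015]
side plate [ 0.693 -0.024  0.015]
scene 245 [[116.7, 313.5], [117.8, 307.5], [157.0, 321.0], [158.1, 314.9]]
[ 0.345 -0.45   0.057]
[ 0.431 -0.381  0.057]
side 359 [[306.6, 429.1], [312.7, 433.8], [336.7, 389.9], [342.8, 394.6]]
[ 0.35  -0.45   0.057]
[ 0.445 -0.372  0.057]
scene jartop [ 0.422 -0.253  0.095]
side jartop [ 0.417 -0.247  0.095]
scene tipbox [ 0.586 -0.414  0.063]
side tipbox [ 0.59  -0.435  0.063]
side bottlecap [0.517 0.116 0.185]
```

```bash
cat >> h.py <<'E'
def go(x,y,z,xang=None):
    """units from here to a world target; xang = wanted world heading (deg) of tool x"""
    s=manip.state();B=R.from_quat(s["tool_rot"],scalar_first=True).as_matrix()
    d=B.T@(np.array([x,y,z])-s["tool_pos"])/.12
    h=np.degrees(np.arctan2(B[1,0],B[0,0]))
    r=None if xang is None else -((xang-h+180)%360-180)/180
    print("t",round(s["time"],2),"tcp",s["tool_pos"].round(4),"h",h.round(2),"tilt",np.degrees(np.arccos(-B[2,2])).round(2),"F",np.round(s["contact_force"],1),"w",round(s["gripper_width"],3),"gf",round(s["grasp_force"],1),"j",np.round(s["joint_pos"],2))
    print("-> shift",d.round(3),"roll",r)
E
python3 -c "
from h import *
go(.63,.019,.26,16.3)"
```

```text
t 0.3 tcp [0.258  0.569  0.2309] h 155.6 tilt 0.04 F [ 0.3 -0.  -0.2] w 1.0 gf 0.0 j [ 1.03  0.05  1.61 -0.    1.48 -0.12]
-> shift [-4.716 -2.894 -0.241] roll 0.7738998482996929
```

```bash
python3 -m pendant '[[1,[-0.94,-0.58,-0.24],0],[1,[-0.94,-0.58,-0.24],0],[1,[-0.94,-0.58,-0.24],0]]'
for i in 1 2; do :; done
python3 -m pendant '[[1,[-0.94,-0.58,0],0],[1,[-0.94,-0.58,0],0],[1,[-0.94,-0.58,0],0]]'
python3 -m pendant '[[1,[-0.94,-0.58,0],0],[1,[-0.94,-0.58,0],0],[1,[-0.94,-0.58,0],0]]'
python3 -c "
from h import *
go(.63,.019,.26,16.3)"
```

```text
time: 0.6
tool_pos: [0.3331, 0.4575, 0.2607]
tool_rot: [0.0, 0.211, 0.977, 0.0]
contact_force: [0.3, 1.4, -0.2]
gripper_width: 0.998
grasp_force: 0.0
time: 0.9
tool_pos: [0.4074, 0.3468, 0.2603]
tool_rot: [0.0, 0.212, 0.977, -0.0]
contact_force: [0.1, 0.2, -0.6]
gripper_width: 1.004
grasp_force: 0.0
time: 1.2
tool_pos: [0.4813, 0.2367, 0.2603]
tool_rot: [0.0, 0.212, 0.977, -0.0]
contact_force: [0.9, -0.4, -0.3]
gripper_width: 1.001
grasp_force: 0.0
t 1.2 tcp [0.4813 0.2367 0.2603] h 155.49 tilt 0.05 F [ 0.9 -0.4 -0.3] w 1.001 gf 0.0 j [ 0.32 -0.18  1.78 -0.    1.53 -0.82]
-> shift [-1.88  -1.137  0.004] roll 0.7732805512581921
```

```bash
python3 -m pendant '[[1,[-0.94,-0.57,0],0.1],[1,[-0.94,-0.57,0],0.1],[1,[-0.94,-0.57,0],0]]'|head -2
python3 -m pendant '[[1,[-0.94,-0.57,0],0.04],[1,[-0.94,-0.57,0],0.09],[1,[-0.94,-0.57,0],0.14],[1,[-0.94,-0.57,0],0.19],[1,[-0.94,-0.57,0],0.24],[1,[-0.94,-0.57,0],0.29],[1,[-0.94,-0.57,0],0.33],[1,[-0.94,-0.57,0],0.38],[1,[-0.94,-0.57,0],0.42],[1,[-0.94,-0.57,0],0.46]]'|head -2
python3 -m pendant '[[1,[0,0,0],0.04],[1,[0,0,0],0.09],[1,[0,0,0],0.14],[1,[0,0,0],0.18],[1,[0,0,0],0.22],[1,[0,0,0],0.26],[1,[0,0,0],0.31],[1,[0,0,0],0.31]]'|head -2
python3 - <<'E'
from h import *
go(.63,.019,.26,16.3)
st=manip.state();f=manip.grab_frame("wrist");c=cam(f,st)
cv2.imwrite("pics/w1.png",f["img"][:,:,::-1])
print(proj(c,[[.63,.019,.176],[.548,-.005,.134]]))
E
```

```text
time: 1.5
tool_pos: [0.5558, 0.1276, 0.2602]
time: 2.5
tool_pos: [0.6118, 0.0116, 0.26]
time: 3.3
tool_pos: [0.6119, 0.0116, 0.26]
t 3.3 tcp [0.6119 0.0116 0.26  ] h 8.4 tilt 0.01 F [0.1 0.3 0.5] w 1.005 gf 0.0 j [-0.1   0.01  1.61 -0.    1.52  1.32]
-> shift [ 0.158 -0.039  0.   ] roll -0.043867860613964006
[[311.2144645  216.62349373]
 [327.27212912 303.56343843]]
```

View pics/w1.png

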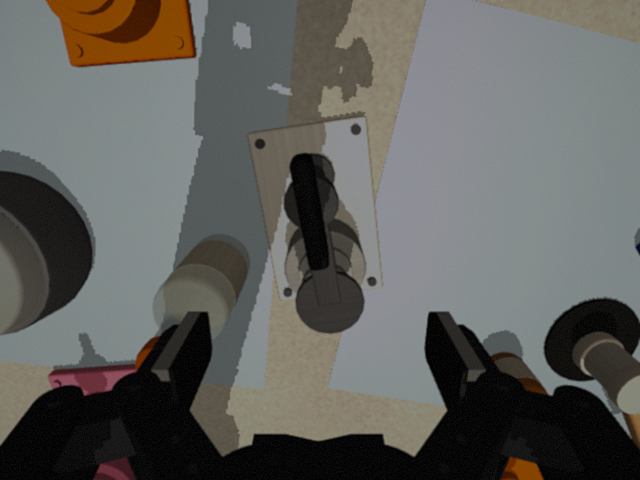

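The wrist view shows the black bar from (302,155) to (318,268) and the cap at (330,301). The predicted points (311,217) and (327,304) agree to a few pixels.

```bash
python3 - <<'E'
from h import *
st=manip.state();f=manip.grab_frame("wrist");c=cam(f,st)
g=f["img"].max(2);m=np.zeros_like(g);m[140:285,280:345]=(g[140:285,280:345]<22)*255
k,l,s,ce=cv2.connectedComponentsWithStats(m);i=1+s[1:,4].argmax()
r=cv2.minAreaRect(cv2.findNonZero((l==i).astype(np.uint8)));b=cv2.boxPoints(r);print(r)
b=b[np.argsort(b[:,1])];u=(b[0]+b[1])/2;v=(b[2]+b[3])/2
U,V=plane(c,u,.176),plane(c,v,.176);d=U-V
print(U,V,(U+V)/2,np.linalg.norm(d),np.degrees(np.arctan2(d[1],d[0])))
C=plane(c,(330,301),.134);print("cap",C)
go(.63,.019,.147,np.degrees(np.arctan2(d[1],d[0])))
E
```

```text
((316.96795654296875, 209.90948486328125), (116.0657958984375, 40.04651641845703), 77.6192398071289)
[0.66798451 0.02857049 0.176     ] [0.59813679 0.00240329 0.176     ] [0.63306065 0.01548689 0.176     ] 0.07458838223393481 20.53756654747116
cap [ 0.55064071 -0.0069376   0.134     ]
t 3.4 tcp [0.6119 0.0116 0.26  ] h 8.57 tilt 0.01 F [-0.2 -0.3  0.8] w 0.999 gf 0.0 j [-0.1   0.01  1.61  0.    1.52  1.32]
-> shift [ 0.159 -0.038  0.942] roll -0.0664681106969384
```

```bash
python3 -m pendant '[[1,[0.175,-0.036,0],-0.047],[1,[0.175,-0.036,0.3],-0.047],[1,[0.175,-0.036,0.6],-0.047],[1,[0.175,-0.036,0.94],-0.047],[1,[0.175,-0.036,0.94],-0.047]]'
python3 -m pendant '[[0,[0,0,0],0],[0,[0,0,0],0],[0,[0,0,0],0],[0,[0,0,0],0],[0,[0,0,0],0],[0,[0,0,0],0],[0,[0,0,0],0],[0,[0,0,0],0]]'
```

```text
time: 3.9
tool_pos: [0.6274, 0.0193, 0.1398]
tool_rot: [-0.002, 0.989, 0.148, -0.006]
contact_force: [-1.6, -0.4, -1.2]
gripper_width: 0.997
grasp_force: 0.0
time: 4.7
tool_pos: [0.6326, 0.0205, 0.1494]
tool_rot: [-0.001, 0.989, 0.147, 0.001]
contact_force: [-1.7, 4.2, 5.6]
gripper_width: 0.154
grasp_force: 60.1
```

```bash
python3 -m pendant '[[0,[0,0,0],-0.03],[0,[0,0,0],-0.07],[0,[0,0,0],-0.11],[0,[0,0,0],-0.15],[0,[0,0,0],-0.19],[0,[0,0,0],-0.23],[0,[0,0,0],-0.27],[0,[0,0,0],-0.31],[0,[0,0,0],-0.35],[0,[0,0,0],-0.38]]'
python3 -m pendant '[[0,[0,0,0],-0.02],[0,[0,0,0],-0.04],[0,[0,0,0],-0.05],[0,[0,0,0],-0.06],[0,[0,0,0],-0.06],[0,[0,0,0],-0.06],[0,[0,0,0],-0.06]]'
python3 -c "
from h import *
go(.63,.02,.26,16.3);print(manip.state()['ft_torque'])"
```

```text
time: 5.7
tool_pos: [0.629, 0.0235, 0.1493]
tool_rot: [-0.006, 0.734, 0.679, -0.0]
contact_force: [-18.0, 13.8, 13.3]
gripper_width: 0.154
grasp_force: 61.3
time: 6.4
tool_pos: [0.6281, 0.0235, 0.1493]
tool_rot: [-0.007, 0.668, 0.744, -0.001]
contact_force: [-20.7, 13.1, 15.1]
gripper_width: 0.153
grasp_force: 61.5
t 6.4 tcp [0.6281 0.0235 0.1493] h 96.18 tilt 0.75 F [-20.7  13.1  15.1] w 0.153 gf 61.5 j [-0.08  0.13  1.67  0.01  1.35 -0.19]
-> shift [-0.022  0.004 -0.923] roll 0.4437663939662612
[ 1.82521164  2.76214164 -0.02980676]
```

```bash
python3 -m pendant '[[0,[0,0,0],-0.02],[0,[0,0,0],-0.02],[0,[0,0,0],-0.02]]' | sed -n 2,4p
python3 -c "
from h import *
go(.63,.02,.26,16.3);print(manip.state()['ft_torque'])"
python3 -m pendant '[[1,[0,0,0],0],[1,[0,0,0],0],[1,[0,0,0],0],[1,[0,0,0],0],[1,[0,0,0],0],[1,[0,0,-0.3],0],[1,[0,0,-0.6],0],[1,[0,0,-1],0],[1,[0,0,-1],0]]'
python3 - <<'E'
from h import *
f=manip.grab_frame("scene")["img"];g=manip.grab_frame("side")["img"]
a=cv2.resize(f[215:335,260:420],(400,300),interpolation=3);b=cv2.resize(g[195:315,280:440],(400,300),interpolation=3)
cv2.imwrite("pics/g1.png",np.hstack([a,b])[:,:,::-1])
# grip target for the mallet
h=37.9;p=np.array([.462,-.361])-.062*np.array([np.cos(np.radians(h)),np.sin(np.radians(h))]);print(p)
go(p[0],p[1],.22,37.9)
E
```

```text
tool_pos: [0.6281, 0.0235, 0.1494]
tool_rot: [-0.007, 0.646, 0.763, 0.0]
contact_force: [-20.3, 13.1, 16.1]
t 6.7 tcp [0.6281 0.0235 0.1494] h 99.47 tilt 0.81 F [-20.3  13.1  16.1] w 0.152 gf 75.4 j [-0.08  0.13  1.67  0.01  1.35 -0.25]
-> shift [-0.021  0.003 -0.922] roll 0.46203798326201706
[ 1.89701394  2.93177278 -1.7385584 ]
time: 7.6
tool_pos: [0.6358, 0.0184, 0.2769]
tool_rot: [0.006, 0.645, 0.764, 0.004]
contact_force: [-0.1, 0.1, 1.6]
gripper_width: 1.001
grasp_force: 0.0
[ 0.41307679 -0.39908568]
t 7.7 tcp [0.6332 0.0187 0.2698] h 99.66 tilt 0.25 F [-0.4 -0.1 -0.5] w 0.997 gf 0.0 j [-0.09  0.05  1.55 -0.    1.54 -0.26]
-> shift [-3.124 -2.394  0.408] roll 0.3431131295348583
```

View pics/g1.png

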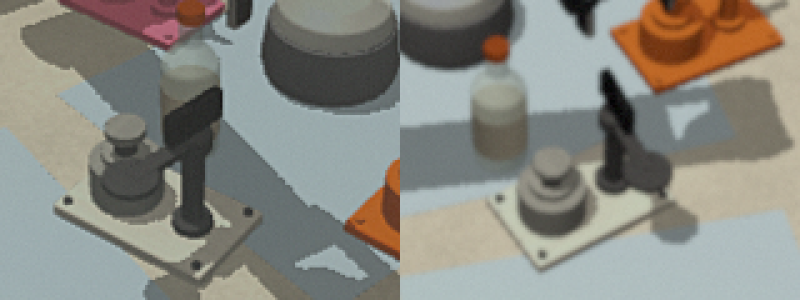

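The guard is open: the end stop gave −1.7 N·m, and in both crops its arm points to the crusher's −y. The plunger top is visible at scene (310.4,265.8) / side (340.8,259).

```bash
python3 -m pendant '[[1,[-0.78,-0.6,0],0],[1,[-0.78,-0.6,0],0],[1,[-0.78,-0.6,0],0]]'|sed -n 2p
python3 -m pendant '[[1,[-0.78,-0.6,0],0],[1,[-0.78,-0.6,0],0],[1,[-0.78,-0.6,0],0]]'|sed -n 2p
python3 -m pendant '[[1,[-0.78,-0.6,0],0],[1,[-0.78,-0.6,0],0],[1,[-0.78,-0.6,0],0]]'|sed -n 2p
python3 -m pendant '[[1,[-0.78,-0.6,0],0.04],[1,[-0.78,-0.6,0],0.08],[1,[-0.78,-0.6,0.1],0.12],[1,[-0.78,-0.6,0.2],0.16],[1,[-0.78,-0.6,0.3],0.2],[1,[-0.78,-0.6,0.3],0.25],[1,[-0.78,-0.6,0.3],0.3],[1,[-0.78,-0.6,0.3],0.343],[1,[-0.78,-0.6,0.3],0.343]]'|sed -n 2p
python3 - <<'E'
from h import *
fs={n:manip.grab_frame(n) for n in("scene","side")};c={n:cam(fs[n]) for n in fs}
print("plunger",tri(c["scene"],(310.4,265.8),c["side"],(340.8,259)))
print([plane(c[n],p,.109).round(4) for n,p in(("scene",(310.4,265.8)),("side",(340.8,259)))])
go(.413,-.399,.22,37.9)
st=manip.state();f=manip.grab_frame("wrist");w=cam(f,st)
cv2.imwrite("pics/w2.png",f["img"][:,:,::-1])
print(proj(w,[[.413,-.399,.063],[.462,-.361,.086],[.348,-.449,.063]]).round(0))
E
```

```text
tool_pos: [0.5745, -0.088, 0.2648]
tool_pos: [0.519, -0.1925, 0.2649]
tool_pos: [0.4636, -0.2967, 0.2649]
tool_pos: [0.4104, -0.3979, 0.229]
plunger (array([ 0.54901575, -0.00361224,  0.10623642]), np.float64(0.0005962546050231156))
[array([ 0.5516, -0.0052,  0.109 ]), array([ 0.5484, -0.0062,  0.109 ])]
t 9.6 tcp [ 0.4106 -0.3981  0.2298] h 38.1 tilt 0.14 F [ 0.6  0.2 -1. ] w 1.001 gf 0.0 j [-0.9  -0.07  1.74 -0.    1.48  0.01]
-> shift [0.011 0.019 0.081] roll 0.0011108672821778657
[[321. 210.]
 [322. 137.]
 [320. 296.]]
```

View pics/w2.png

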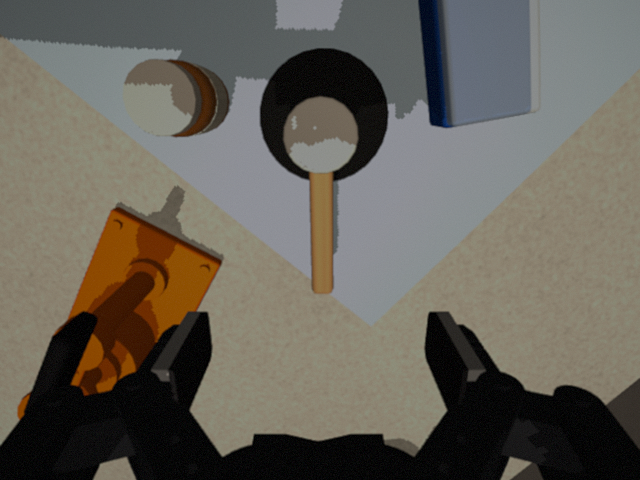

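The wrist view shows the mallet's top face at (321,134), the handle end at (322,293) and the pad centre at about (324,114). That is within 3 px of the predictions.

```bash
python3 -c "
from h import *
st=manip.state();f=manip.grab_frame('wrist');w=cam(f,st)
g=f['img'].max(2);m=((g<45)*255).astype('uint8');m[200:]=0;m[:,:245]=0;m[:,400:]=0
(cx,cy),r=cv2.minEnclosingCircle(cv2.findNonZero(cv2.morphologyEx(m,cv2.MORPH_OPEN,np.ones((5,5)))));print('pad',cx,cy,r,plane(w,(cx,cy),.006),'head',plane(w,(321,134),.086))"
python3 -m pendant '[[1,[0.02,0.015,0.4],0.001],[1,[0.02,0.015,0.8],0.001],[1,[0.02,0.015,1],0.001],[1,[0.02,0.015,1],0.001]]'|sed -n 2p
python3 -m pendant '[[1,[0,0,0.2],0],[1,[0,0,0.4],0],[1,[0,0,0.6],0],[1,[0,0,0.62],0],[1,[0,0,0.62],0]]'
python3 -c "
from h import *
go(.4145,-.398,.034,37.9)"
```

```text
pad 323.1408386230469 114.28520965576172 66.1822738647461 [ 0.47427949 -0.35380193  0.006     ] head [ 0.46314385 -0.35946458  0.086     ]
tool_pos: [0.4117, -0.3955, 0.1059]
time: 10.6
tool_pos: [0.4146, -0.3991, 0.0382]
tool_rot: [0.001, 0.946, 0.324, 0.0]
contact_force: [-0.3, -0.5, 0.6]
gripper_width: 0.995
grasp_force: 0.0
t 10.6 tcp [ 0.4146 -0.3991  0.0382] h 37.78 tilt 0.07 F [-0.3 -0.5  0.6] w 0.995 gf 0.0 j [-0.9   0.13  1.87 -0.    1.14  0.02]
-> shift [ 0.005 -0.008  0.035] roll -0.0006736459598899261
```

```bash
python3 -m pendant '[[1,[0,0,0.035],0],[0,[0,0,0.035],0],[0,[0,0,0.035],0],[0,[0,0,0.035],0],[0,[0,0,0.035],0],[0,[0,0,0.035],0],[0,[0,0,0.035],0],[0,[0,0,0.035],0]]'
python3 -m pendant '[[0,[0,0,-0.3],0],[0,[0,0,-0.6],0],[0,[0,0,-1],0],[0,[0,0,-1],0]]'
python3 - <<'E'
from h import *
h=np.radians(37.9)
s=manip.state()
go(.5490-.0625*np.cos(h),-.0047-.0625*np.sin(h),.19,37.9)
E
```

```text
time: 11.4
tool_pos: [0.4141, -0.3985, 0.0331]
tool_rot: [-0.0, 0.946, 0.324, 0.0]
contact_force: [-1.3, 1.0, 3.8]
gripper_width: 0.226
grasp_force: 59.8
time: 11.8
tool_pos: [0.4168, -0.402, 0.1602]
tool_rot: [0.006, 0.946, 0.324, 0.002]
contact_force: [1.0, -0.7, -2.0]
gripper_width: 0.223
grasp_force: 60.0
t 11.8 tcp [ 0.4168 -0.402   0.1602] h 37.75 tilt 0.77 F [ 1.  -0.7 -2. ] w 0.223 gf 60.0 j [-0.9  -0.01  1.8  -0.    1.34  0.02]
-> shift [ 2.377 -1.938 -0.275] roll -0.000814469121216948
```

```bash
python3 -m pendant '[[0,[0.2,-0.15,-0.26],0],[0,[0.5,-0.4,-0.26],0],[0,[0.79,-0.64,-0.26],0],[0,[0.79,-0.64,-0.26],0]]'|sed -n 2p
python3 -m pendant '[[0,[0.3,-0.24,0],0],[0,[0.6,-0.48,0],0],[0,[0.79,-0.64,0],0]]'|sed -n 2p
python3 -m pendant '[[0,[0.3,-0.24,0],0],[0,[0.6,-0.48,0],0],[0,[0.79,-0.65,0],0],[0,[0.79,-0.65,0],0],[0,[0.79,-0.65,0],0],[0,[0.79,-0.65,0],0]]'
python3 - <<'E'
from h import *
h=np.radians(37.9)
go(.5490-.0625*np.cos(h),-.0047-.0625*np.sin(h),.19,37.9)
fs={n:manip.grab_frame(n) for n in("scene","side")};c={n:cam(fs[n]) for n in fs}
o=[]
for n,(x,y) in(("scene",(240,180)),("side",(265,165))):
    o.append(cv2.resize(fs[n]["img"][y:y+120,x:x+160],(400,300),interpolation=3))
    print(n,proj(c[n],[[.549,-.0047,.24],[.549,-.0047,.16],[.549,-.0047,.107]]).round(1).tolist())
cv2.imwrite("pics/m1.png",np.hstack(o)[:,:,::-1])
E
```

```text
tool_pos: [0.4418, -0.2748, 0.1814]
tool_pos: [0.4691, -0.1586, 0.1816]
time: 13.1
tool_pos: [0.4965, -0.0421, 0.1827]
tool_rot: [-0.0, 0.946, 0.323, -0.001]
contact_force: [0.5, -0.8, -4.9]
gripper_width: 0.224
grasp_force: 60.5
t 13.1 tcp [ 0.4965 -0.0421  0.1827] h 37.69 tilt 0.11 F [ 0.5 -0.8 -4.9] w 0.224 gf 60.5 j [-0.23 -0.22  1.95 -0.    1.41  0.68]
-> shift [ 0.016  0.023 -0.061] roll -0.0011506171204591928
scene [[308.7, 223.0], [309.5, 249.4], [310.0, 265.8]]
side [[340.8, 226.9], [340.9, 246.7], [340.9, 259.0]]
```

View pics/m1.png

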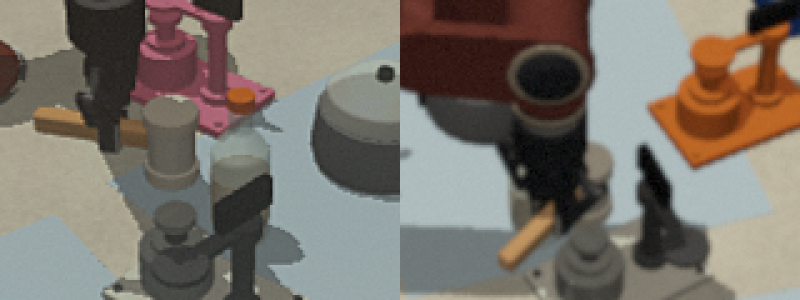

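In the scene crop the mallet top is at (308.4,222) against a predicted (308.7,223), so the head is level and centred over the plunger. I'm striking now.

```bash
python3 -m pendant '[[0,[0.016,0.023,0.1],0],[0,[0.016,0.023,0.25],0],[0,[0.016,0.023,0.44],0],[0,[0.016,0.023,0.6],0],[0,[0.016,0.023,0.6],0],[0,[0.016,0.023,0.6],0]]'
python3 -m pendant '[[0,[0,0,-0.2],0],[0,[0,0,-0.5],0],[0,[0,0,-0.6],0],[0,[0,0,-0.6],0],[0,[0,0,-0.6],0]]'
python3 - <<'E'
from h import *
go(.4997,-.0431,.183,37.9)
fs={n:manip.grab_frame(n) for n in("scene","side")};c={n:cam(fs[n]) for n in fs}
o=[]
for n,(x,y) in(("scene",(270,190)),("side",(300,190))):
    o.append(cv2.resize(fs[n]["img"][y:y+100,x:x+100],(400,400),interpolation=3))
    print(n,proj(c[n],[[.549,-.0047,.107],[.549,-.0047,.087]]).round(1).tolist())
cv2.imwrite("pics/m2.png",np.hstack(o)[:,:,::-1])
E
```

```text
time: 13.8
tool_pos: [0.5003, -0.0429, 0.1112]
tool_rot: [-0.0, 0.946, 0.323, -0.0]
contact_force: [-1.2, 1.0, -3.8]
gripper_width: 0.223
grasp_force: 62.7
time: 14.3
tool_pos: [0.4997, -0.0422, 0.1825]
tool_rot: [-0.0, 0.946, 0.323, -0.001]
contact_force: [-0.2, 0.5, -4.7]
gripper_width: 0.22
grasp_force: 62.7
t 14.3 tcp [ 0.4997 -0.0422  0.1825] h 37.74 tilt 0.09 F [-0.2  0.5 -4.7] w 0.22 gf 62.7 j [-0.23 -0.21  1.95 -0.    1.41  0.68]
-> shift [-0.005  0.006 -0.004] roll -0.0008970436500383193
scene [[310.0, 265.8], [310.2, 271.8]]
side [[340.9, 259.0], [340.9, 263.5]]
```

View pics/m2.png

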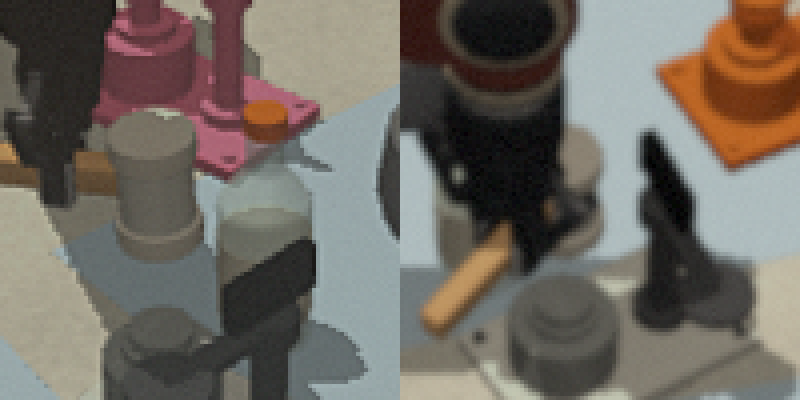

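The plunger now looks down, with its top at scene (310,270.5) against (310.2,271.8) for home. Residual contact was nil, so one more slightly deeper blow will confirm the stop.

```bash
python3 -m pendant '[[0,[0,0,0.15],0],[0,[0,0,0.3],0],[0,[0,0,0.48],0],[0,[0,0,0.61],0],[0,[0,0,0.62],0],[0,[0,0,0.62],0]]'
python3 -m pendant '[[0,[0,0,0.015],0],[0,[0,0,0.015],0]]'
```

```text
time: 15.0
tool_pos: [0.4999, -0.0423, 0.1086]
tool_rot: [-0.0, 0.946, 0.323, -0.001]
contact_force: [-0.6, 0.6, -2.2]
gripper_width: 0.224
grasp_force: 64.6
time: 15.2
tool_pos: [0.5002, -0.0424, 0.1084]
tool_rot: [-0.0, 0.946, 0.324, -0.0]
contact_force: [-4.5, -0.0, 4.1]
gripper_width: 0.221
grasp_force: 65.6
```

```bash
python3 -m pendant '[[0,[0,0,-0.2],0],[0,[0,0,-0.5],0],[0,[0,0,-0.8],0],[0,[0,0,-1],0],[0,[0,0,-1],0],[0,[0,0,-1],0]]'
python3 - <<'E'
from h import *
go(.4141,-.3985,.23,37.9)
fs={n:manip.grab_frame(n) for n in("scene","side")};c={n:cam(fs[n]) for n in fs}
o=[]
for n,(x,y) in(("scene",(270,180)),("side",(300,200))):
    o.append(cv2.resize(fs[n]["img"][y:y+100,x:x+80],(400,500),interpolation=3))
    for z in(.087,.094,.107):
        t=np.linspace(0,2*np.pi,5)[:4]
        P=proj(c[n],np.c_[.549+.022*np.cos(t),-.0047+.022*np.sin(t),0*t+z]);print(n,z,((P-[x,y])*5).round(0).tolist())
cv2.imwrite("pics/m3.png",np.hstack(o)[:,:,::-1])
E
```

```text
time: 15.8
tool_pos: [0.5001, -0.042, 0.2266]
tool_rot: [-0.0, 0.946, 0.324, -0.0]
contact_force: [-0.4, -0.1, -4.9]
gripper_width: 0.225
grasp_force: 64.7
t 15.8 tcp [ 0.5001 -0.042   0.2266] h 37.76 tilt 0.04 F [-0.4 -0.1 -4.9] w 0.225 gf 64.7 j [-0.23 -0.25  1.9   0.    1.49  0.68]
-> shift [-2.385  1.91  -0.029] roll -0.0007803548186158891
scene 0.087 [[226.0, 481.0], [235.0, 443.0], [176.0, 438.0], [167.0, 476.0]]
scene 0.094 [[226.0, 470.0], [234.0, 432.0], [176.0, 428.0], [166.0, 465.0]]
scene 0.107 [[226.0, 450.0], [234.0, 413.0], [175.0, 408.0], [165.0, 446.0]]
side 0.087 [[242.0, 310.0], [194.0, 289.0], [167.0, 326.0], [215.0, 347.0]]
side 0.094 [[242.0, 302.0], [194.0, 281.0], [167.0, 318.0], [215.0, 339.0]]
side 0.107 [[242.0, 287.0], [194.0, 266.0], [166.0, 303.0], [215.0, 325.0]]
```

View pics/m3.png

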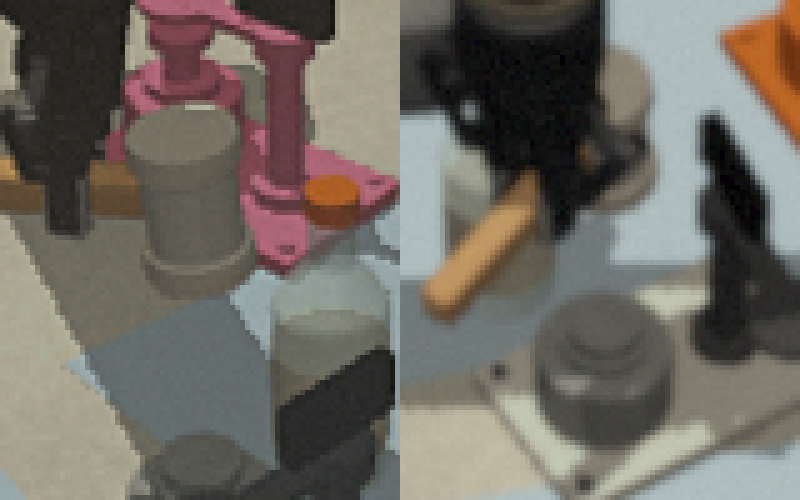

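The plunger top matches home (z = 0.087): side (204,318) is exact and scene (203,458) is close to (201,459). The mallet has pitched about 0.1 rad in the grip, so I'll lower it close to the pad and release so that it settles flat.

```bash
python3 -m pendant '[[0,[-0.2,0.16,0],0],[0,[-0.5,0.41,0],0],[0,[-0.776,0.639,0],0]]'|sed -n 2p
python3 -m pendant '[[0,[-0.3,0.25,0],0],[0,[-0.55,0.45,0],0],[0,[-0.776,0.639,0],0]]'|sed -n 2p
python3 -m pendant '[[0,[-0.3,0.25,0],0],[0,[-0.55,0.45,0],0],[0,[-0.776,0.639,0],0],[0,[-0.776,0.639,0],0],[0,[-0.776,0.639,0],0]]'|sed -n 2p
python3 -m pendant '[[0,[0,0,0.3],0],[0,[0,0,0.6],0],[0,[0,0,0.9],0],[0,[0,0,1],0],[0,[0,0,1],0],[0,[0,0,1],0]]'
python3 -c "
from h import *
go(.42,-.395,.034,37.9)"
```

```text
tool_pos: [0.4723, -0.1604, 0.2249]
tool_pos: [0.4453, -0.2787, 0.2249]
tool_pos: [0.4193, -0.3949, 0.225]
time: 17.6
tool_pos: [0.4211, -0.3953, 0.1091]
tool_rot: [0.001, 0.946, 0.324, 0.0]
contact_force: [-0.7, -1.0, -3.2]
gripper_width: 0.223
grasp_force: 64.4
t 17.6 tcp [ 0.4211 -0.3953  0.1091] h 37.79 tilt 0.11 F [-0.7 -1.  -3.2] w 0.223 gf 64.4 j [-0.88  0.05  1.83  0.    1.26  0.03]
-> shift [-0.006 -0.009  0.626] roll -0.0005893533662319644
```

Now I'll lower it slowly and watch the force.

```bash
python3 -m pendant '[[0,[-0.005,-0.005,0.2],0],[0,[-0.005,-0.005,0.4],0],[0,[-0.005,-0.005,0.5],0],[0,[-0.005,-0.005,0.58],0],[0,[-0.005,-0.005,0.61],0],[0,[-0.005,-0.005,0.63],0],[0,[-0.005,-0.005,0.63],0],[0,[-0.005,-0.005,0.63],0]]'
python3 -m pendant '[[0,[0,0,0.015],0],[0,[0,0,0.015],0],[0,[0,0,0.015],0]]'
```

```text
time: 18.4
tool_pos: [0.4199, -0.3956, 0.033]
tool_rot: [0.001, 0.946, 0.324, 0.0]
contact_force: [-0.2, -0.3, -3.8]
gripper_width: 0.222
grasp_force: 64.4
time: 18.7
tool_pos: [0.4194, -0.3951, 0.0304]
tool_rot: [0.0, 0.946, 0.323, 0.0]
contact_force: [0.2, -0.2, -3.2]
gripper_width: 0.228
grasp_force: 64.4
```

```bash
python3 -m pendant '[[0,[0,0,0.015],0],[0,[0,0,0.015],0],[0,[0,0,0.015],0]]'|sed -n '2p;4p'
python3 -m pendant '[[0.05,[0,0,0],0],[0.15,[0,0,0],0],[0.25,[0,0,0],0],[0.4,[0,0,0],0],[1,[0,0,0],0],[1,[0,0,0],0],[1,[0,0,0],0],[1,[0,0,0],0],[1,[0,0,0],0],[1,[0,0,0],0]]'
python3 -m pendant '[[1,[0,0,-0.2],0],[1,[0,0,-0.5],0],[1,[0,0,-0.9],0],[1,[0,0,-1],0],[1,[0,0,-1],0]]'|sed -n 2p
python3 -m pendant '[[1,[0,0,-0.4],0],[1,[0,0,-0.6],0],[1,[0,0,-0.6],0],[1,[0,0,-0.6],0]]'|sed -n 2p
python3 - <<'E'
from h import *
go(.42,-.395,.23)
st=manip.state();fs={n:manip.grab_frame(n) for n in("scene","wrist")};w=cam(fs["wrist"],st)
a=cv2.resize(fs["scene"]["img"][220:400,100:400],(500,300));b=cv2.resize(fs["wrist"]["img"],(400,300))
cv2.imwrite("pics/e.png",cv2.hconcat([cv2.resize(a,(400,300)),b])[:,:,::-1])
E
```

```text
tool_pos: [0.4194, -0.395, 0.0284]
contact_force: [0.4, 0.4, -3.5]
time: 20.0
tool_pos: [0.4194, -0.395, 0.0285]
tool_rot: [-0.0, 0.946, 0.323, -0.0]
contact_force: [0.6, -0.3, -0.1]
gripper_width: 0.998
grasp_force: 0.0
tool_pos: [0.4208, -0.3967, 0.1521]
tool_pos: [0.419, -0.3945, 0.2186]
t 20.9 tcp [ 0.419  -0.3945  0.2186] h 37.75 tilt 0.15 F [ 0.   0.5 -0.6] w 1.004 gf 0.0 j [-0.88 -0.05  1.74 -0.    1.46  0.03]
-> shift [ 0.004  0.008 -0.095] roll None
```

View pics/e.png

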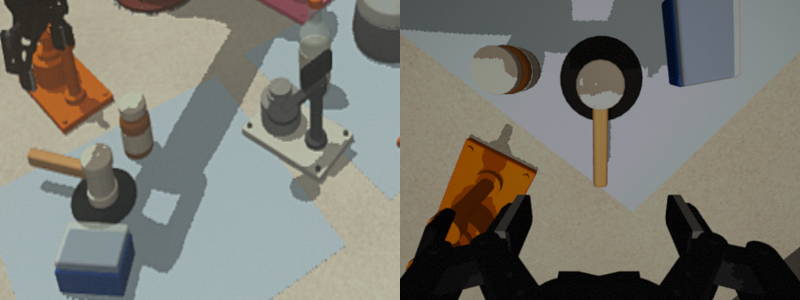

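The mallet stands upright on the pad, with its top at wrist crop (602,84) and the pad at (601,77). The guard is open, the plunger is down and the bystanders have not moved. I'm handing in.

```bash
python3 -c "
from plant import manip
print(manip.job_done())"
```

```text
the job is handed in; nothing more can be done
None
```

The job is handed in at about 21 s of the 64 s allowed, with no verdict returned. By force readings and camera images, the guard is open at its end stop, the plunger is home after two mallet blows, the mallet stands upright on the pad, and I saw no shift of the bottle, jar or tip box.

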